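Chock a roller on a sloping skid and drop the stop

ROBOT

A 6-joint arm with a two-finger parallel gripper is mounted at the origin on a cart in front of the work surface, level with it; the furniture and walls round the work are solid. World frame = base frame: x ahead of the robot, y to its left, z up, the work surface at z = 0. Lengths are in m, angles in rad, forces in N, time in s.
With the tool pointing down it reaches from about 0.325 to 0.875 m from the base axis. Payload 4.4 kg.
Tool frame: the origin (TCP) lies on the centre line of the jaws, within the pads' length; the fingertips stand 11 mm ahead of it and the grasp point (between the pads) lies 8 mm behind it; z points along the fingers, y is the line along which they close (so a half turn about z gives the same grasp; the last joint's range is limited). The gripper opens to 85 mm and grips with 20 to 120 N. Pads are 22 mm wide; open, the fingers measure 114 mm over their backs; the gripper's body (76 mm by 85 mm) begins 54 mm behind the grasp point. The pads swing forward as they close: fully open they stand 13 mm farther back than shut.
Start: joints at [-1.381, 0.207, 1.542, -0, 1.393, -0.15], TCP at [0.192, -0.542, 0.242] pointing down, gripper open.
Joint ranges: [-2.73, 2.73], [-0.86, 2.22], [0.23, 2.46], [-1.11, 4.25], [0.08, 2.63], [-2.82, 2.82]. Speed limits (rad/s): [2.79, 2.79, 3.14, 3.14, 3.14, 3.14].

INTERFACE

Orientations are given as [roll, pitch, yaw] about the fixed x, y, z axes, in that order (R = Rz(yaw) Ry(pitch) Rx(roll)).
In Python, from rig import state, snapshot, camera_info, finish_job gives the robot as it stands.
- The arm moves only by the tool arm_command, never from a script. Its argument "series" is a list of rows, each a list of 5 numbers: the shift along the world's x, y, z in mm, then the turn about the world's z in rad, then the finger opening in mm, from 0 to 85.4. In form: [[dx, dy, dz, roll, hand], ...]. A call has 1 to 20 rows; each row is the pose to reach, as a shift and turn from the pose commanded when the call began; what a row does not reach only later rows make up. A row lasts 1/10 s, in which the tool goes at most 50 mm and 8.59 degrees, less where a joint would pass 70% of its speed; a pose out of reach is approached as far as the arm can. A call with a gripper value outside its range is refused whole. The fingers move at their own pace and stop on an object; the grip force is fixed at half the most. Time passes only in rows, so rows that repeat a pose let the fingers close. It gives the time, the measured TCP pose, the force, the opening and the grip force at its end, in the units of the state.
- state(): the state, without advancing time (a new reading comes with each control period).
- snapshot(name): name is "scene" or "top"; returns the picture (384x512x3 uint8, blue, green, red); there is no depth.
- camera_info(name): a dict with "intrinsics" (3x3 intrinsics, pixels), "k1" (the pictures are not rectified: a ray, as slopes to the right and down, at radius r is drawn at 1 + k1 r^2 times it, then the intrinsics apply), "xyz" and "rotation" of the camera in the world. Camera axes: x right, y down, z forward; pixel columns grow to the right and rows downward; lengths in m; the calibration is good to about 2 mm. A picture is of the moment at which its call begins. camera_info takes no time and is no camera call.
- finish_job(): hands the job in; it is judged then, once.
The state is a dict: "t": time; "joints": joint angles; "joint_velocities": joint speeds; "joint_efforts": joint torques, N m; "tool_pos": TCP position; "tcp_rot": TCP orientation; "force": force on the tool from outside, world axes, zero at the start; "wrist_torque": the same for the moment, N m; "opening": opening from 0.0 (shut) to 1.0 (fully open); "grasp_force": force on a finger pad.
Only numpy, scipy, OpenCV 4.12 (cv2) and the standard library are available. Lean on these libraries where they do the work, as an engineer would, in place of code of your own. Each camera call takes 0.05 s, during which the arm holds its last target. There are 200 camera calls.

TASK

The bearings have to go into both ends of the roller on the sloping skid, but the two stop pins that keep it from rolling down are in the way. Lay the wooden wedge on the skid, thin end uphill, and push it under the middle of the roller's low side until it nips the roller against the back rail; keep a firm push of about 12 N on it for a second, but never press the roller with more than 20 N, its shell is thin. Then let go of the wedge and press the black push head fully down, so that the pins sink away and the wedge alone keeps the roller up.

Things in the scene. Friction and masses are not known exactly. Their poses are not given: they have to be found in the camera images.
- ramp: sloping skid fixed to the bench: plywood deck 216 mm long up the slope, 240 mm wide, on two cheeks. Origin on the bench below the deck's middle; x (level) points uphill, y left looking uphill, z up. The deck rises 10 degrees to +x; its top is 56 mm above the origin at its middle, 37 mm at the low edge.
- rail: the back rail across the deck's high side: a 45 mm high steel angle clamped on two slotted seats. The pose is that of the fixed seats (same origin and axes as the skid) and does not tell the setting: the angle's face, square to the deck, lies 73 to 88 mm up the slope from the deck's middle, different each time.
- roller: thin-walled aluminium roller, 60 mm diameter, 200 mm long, 0.28 to 0.42 kg, across the deck. Origin at its middle on its axis; y along the axis (x, z turn as it rolls). It starts leaning on the stop pins, origin at x = 34 mm, z = 92 mm in the skid's frame, with 3 to 17 mm of play to the back rail. Once moving it slides or rolls uphill at a push of 2 to 6 N.
- wedge: plain wooden wedge, 100 x 50 x 36 mm, 0.12 to 0.2 kg, on the bench left or right of the skid. Origin at the centre of its underside; x points to the thin end (2 mm thick, x = 50 mm). A 45 degree face rises from there to x = 16 mm; behind it the top is flat. Grip it there across its 50 mm width. It must lie flat on the deck while it is pushed: if its thin end is off the deck, the roller turns it up on end.
- stop (a joint): travel of the drop stop, m: 0 = up (two steel pins stand 24 mm proud of the deck), 0.025 = fully down (pins flush, push head resting on the deck). It stays where it is left; moving it takes about 6 N, a little more if fast.
- stop_head (a point): middle of the top of the black round push head, 34 mm diameter, at the deck's low right corner (looking uphill), 34 mm above the deck when up, 9 mm when down; it moves square to the deck. The two stop pins, 12 mm diameter, on the same yoke stand 80 mm left and right of the deck's middle, 4 mm up the slope.
- pine_block: pine packing block, square-edged, 76 x 118 x 38 mm, no wedge; on the other side of the skid. Origin at the centre of its underside. Leave it.
- bearing_a: ball bearing, 52 mm diameter, 18 mm high, lying flat. Origin at the centre of its underside. Leave it.
- bearing_b: the second such bearing, on the other side. Leave it.
- tape_measure: tape measure, 71 x 76 x 37 mm. Origin at the centre of its underside. Leave it.

How it is judged:
On the way, in this order (a step that is already met when the one before it is completed fails the run):
1. with the stop still up, the wedge is pressed on the roller with more than 6 N and the roller on the back rail with more than 2 N (contact force between wedge and roller above 6 N and contact force between roller and rail above 2 N and value of joint stop below 0.006 m), for 0.5 s.
2. the stop is pressed down and the roller has not come down the slope (value of joint stop above 0.022 m and x of roller in the frame of ramp above 0.033 m and angle between the y axis of roller and the y axis of ramp, either way round below 0.08 rad), for 0.2 s.
At the end, for the whole second after the job is handed in: The stop is down (joint above 0.022 m) and the roller rests on the wedge, no lower on the slope than where it lay on the pins (its middle at x above 33 mm in the skid's frame), square to the slope within 0.08 rad, both at rest (all of step 2 and contact force between wedge and roller above 0.2 N and linear speed of each of roller, wedge below 0.01 m/s); the robot touches nothing.
It fails at once if the wedge presses on the thin-walled roller with more than 20 N (contact force between wedge and roller above 20 N).
It fails at once if the pine block, a bearing or the tape measure is moved by more than 30 mm (distance of any of pine_block, bearing_a, bearing_b, tape_measure from where it was at the start of the episode above 0.03 m).
It also fails if it takes over 67 s, if anything falls off the work surface, if the arm or the gripper's body presses on something with over 40 N, if the wrist force passes 120 N, or if a joint passes its speed limit or range.

## Working session

There is one attempt and no reset: what is moved stays moved. The work goes in short steps, Python scripts to look and compute and a tool call to move; the robot and the scene stay as the last step left them, time stands still between calls to the robot, and variables do not carry over. Pictures are saved under pics/ and viewed, at most 10 in all, crops included, and the job is handed in when it is done.

Besides the shell and the picture viewer there is one more tool, called after "Call:" as name(argument=value, ...), one argument or row to a line, values as JSON. arm_command: Moves the arm, as the interface text tells. Its arguments: {"type":"object","properties":{"series":{"type":"array"}},"required":["series"]}

```bash
ls; mkdir -p pics
python3 - <<'E'
from rig import *
import cv2,json
for n in("scene","top"):
    cv2.imwrite(f"pics/{n}0.png",snapshot(n)); print(n,camera_info(n))
s=state();print(s)
E
```

```text
pics
scene {'intrinsics': array([[446.73108601,   0.        , 251.87595207],
       [  0.        , 446.73108601, 186.35462126],
       [  0.        ,   0.        ,   1.        ]]), 'k1': -0.07798364684633348, 'xyz': array([-0.1171909 ,  0.79255671,  0.60781289]), 'rotation': array([-2.04317894,  0.01858886, -2.48164405])}
top {'intrinsics': array([[359.17085295,   0.        , 249.47001944],
       [  0.        , 359.17085295, 193.80925045],
       [  0.        ,   0.        ,   1.        ]]), 'k1': -0.1020142034763491, 'xyz': array([ 0.44818904, -0.0103309 ,  1.12828011]), 'rotation': array([-3.07504554,  0.02808447, -1.55346892])}
{'t': 0.1, 'joints': array([-1.38050469e+00,  2.07363534e-01,  1.54281184e+00,  3.19073510e-06,
        1.39352572e+00, -1.50545383e-01]), 'joint_velocities': array([-8.97141291e-04,  3.02968457e-05, -4.95346010e-03, -8.62860965e-04,
        4.71447567e-04,  1.63050677e-03]), 'joint_efforts': array([-1.41008973e-04, -3.84090328e+01, -2.92547840e+01, -1.73616145e-04,
        4.93765867e-03,  1.71771973e-05]), 'tool_pos': array([ 0.19204678, -0.54127289,  0.24122519]), 'tcp_rot': array([-3.13950853e+00, -3.19322744e-04,  3.40836116e-01]), 'force': array([-0.2270411 , -0.04629589, -0.0200698 ]), 'wrist_torque': array([ 0.0100078 , -0.05277457,  0.02271017]), 'grasp_force': 0.0, 'opening': 1.0022278021974285}
```

View pics/scene0.png

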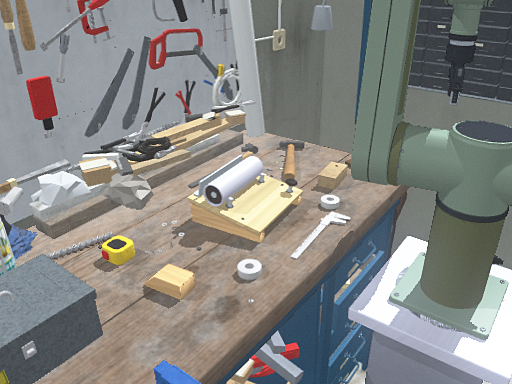

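View pics/top0.png

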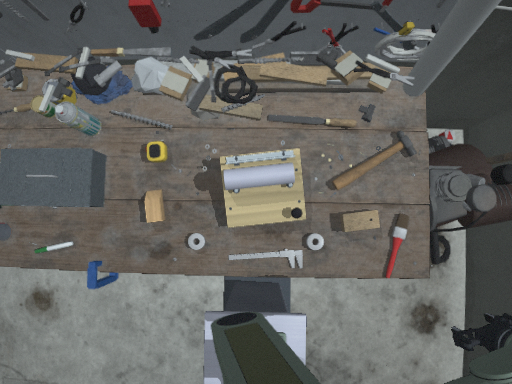

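The scene view shows the skid at about (245,205), a likely wedge at (170,281) and a block at (331,176). In the top view these are the skid at (263,188), the wedge at (154,206), the push head at (296,213) and the pine block at (361,220). I'll enlarge the wedge and the skid.

Run:
```python
import cv2,numpy as np
s=cv2.imread("pics/scene0.png");t=cv2.imread("pics/top0.png")
def c(im,x,y,w,h,W,H):return cv2.resize(im[y:y+h,x:x+w],(W,H),interpolation=cv2.INTER_CUBIC)
a=np.hstack([c(s,140,255,60,50,360,300),c(t,134,181,60,50,360,300)])
b=np.hstack([c(s,180,145,130,100,390,300),c(t,212,140,110,100,330,300)])
cv2.imwrite("pics/crop1.png",np.vstack([a,b]))
```

```text
(no output)
```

View pics/crop1.png

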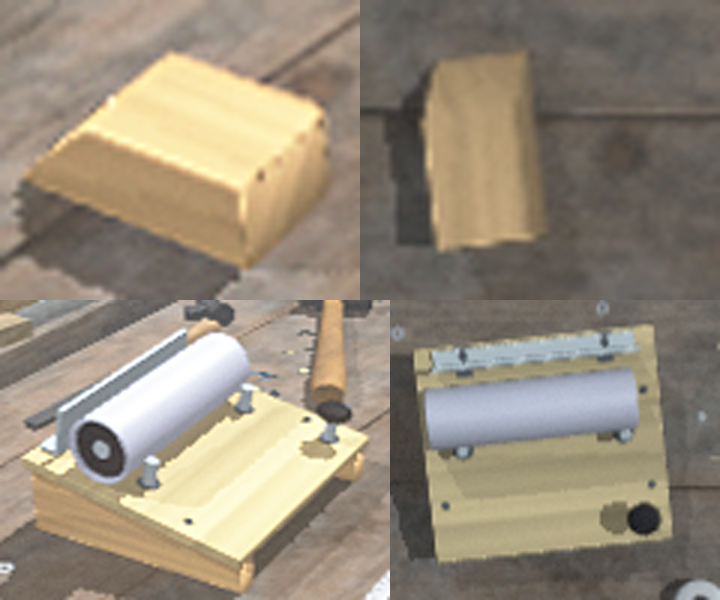

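The wedge is the left object. Its 45° face points away from the robot (+x), close to the uphill direction, and its flat top covers the near two thirds. Next I'll turn the corners into positions, using both views.

```bash
cat > h.py <<'E'
import numpy as np,cv2
from scipy.spatial.transform import Rotation as R
from rig import *
def ray(n,p):
    c=camera_info(n);K=c["intrinsics"]
    u=cv2.undistortPoints(np.array([[p]],float),K,np.array([c["k1"],0,0,0.]))[0,0]
    d=R.from_euler("xyz",c["rotation"]).as_matrix()@np.r_[u,1]
    return c["xyz"],d/np.linalg.norm(d)
def plane(n,p,z):
    o,d=ray(n,p);return o+d*(z-o[2])/d[2]
def tri(ps,pt):
    a,d=ray("scene",ps);b,e=ray("top",pt)
    k=np.linalg.lstsq(np.c_[d,-e],b-a,rcond=None)[0]
    p,q=a+k[0]*d,b+k[1]*e
    return (p+q)/2,np.linalg.norm(p-q)
def pix(n,p):
    c=camera_info(n);r=R.from_euler("xyz",c["rotation"]).inv()
    return cv2.projectPoints(np.array([r.apply(np.array(p)-c["xyz"])]),np.zeros(3),np.zeros(3),c["intrinsics"],np.array([c["k1"],0,0,0.]))[0].ravel()
E
python3 - <<'E'
from h import *
np.set_printoptions(precision=4,suppress=True)
S=lambda u,v:(180+u/3-.33,145+(v-300)/3-.33)
T=lambda u,v:(212+(u-390)/3-.33,140+(v-300)/3-.33)
WS=lambda u,v:(140+u/6-.42,255+v/6-.42)
WT=lambda u,v:(134+(u-360)/6-.42,181+v/6-.42)
print("deck",*[tri(S(*a),T(*b)) for a,b in [((22,462),(415,350)),((240,563),(438,562)),((368,438),(672,540))]],sep="\n")
for p,z in [((415,350),.075),((653,325),.075),((672,540),.037),((438,562),.037)]:print(plane("top",T(*p),z))
print("head",tri(S(330,431),T(644,518)))
print("wedge top: back-right,back-left, front-left,front-right")
for a,b in [((325,103),(545,235)),((245,190),(440,248)),((85,130),(437,110)),((165,55),(525,95))]:
    print(tri(WS(*a),WT(*b)),plane("top",WT(*b),.036))
print("toe",plane("top",WT(436,70),.002),plane("top",WT(527,52),.002),plane("scene",WS(25,182),.002))
print("heel bottom",plane("scene",WS(243,268),0))
# masks
t=cv2.imread("pics/top0.png");h=cv2.cvtColor(t,cv2.COLOR_BGR2HSV)
m=cv2.inRange(h,(12,70,100),(32,255,255))
for c in cv2.findContours(m,cv2.RETR_EXTERNAL,cv2.CHAIN_APPROX_NONE)[0]:
    r=cv2.minAreaRect(c)
    if cv2.contourArea(c)>250 and 130<r[0][1]<240:print(np.round(cv2.boxPoints(r),1).tolist(),r[2])
E
```

```text
deck
(array([0.6308, 0.112 , 0.0665]), np.float64(0.0029788666348427046))
(array([0.4192, 0.0871, 0.0332]), np.float64(0.0022450669259467867))
(array([ 0.447 , -0.1486,  0.0354]), np.float64(0.005760162245649898))
[0.6282 0.11   0.075 ]
[ 0.6563 -0.125   0.075 ]
[ 0.4446 -0.15    0.037 ]
[0.4184 0.086  0.037 ]
head (array([ 0.4688, -0.1185,  0.0487]), np.float64(0.006374602963307928))
wedge top: back-right,back-left, front-left,front-right
(array([0.4389, 0.2851, 0.0316]), np.float64(0.00641234312690845)) [0.4365 0.2818 0.036 ]
(array([0.4287, 0.3376, 0.0334]), np.float64(0.0002093423902469516)) [0.4287 0.3367 0.036 ]
(array([0.5007, 0.3439, 0.0278]), np.float64(0.0017766855395958117)) [0.4997 0.3407 0.036 ]
(array([0.5096, 0.2977, 0.0281]), np.float64(0.002694430856483402)) [0.5082 0.2945 0.036 ]
toe [0.5226 0.3529 0.002 ] [0.533  0.3037 0.002 ] [0.5239 0.3568 0.002 ]
heel bottom [0.4317 0.3402 0.    ]
[[142.6999969482422, 191.3000030517578], [161.39999389648438, 189.1999969482422], [164.8000030517578, 220.1999969482422], [146.10000610351562, 222.3000030517578]] 83.6598129272461
[[332.5, 180.60000610351562], [400.3999938964844, 141.1999969482422], [405.70001220703125, 150.3000030517578], [337.79998779296875, 189.8000030517578]] 59.85861587524414
[[146.0, 141.0], [167.0, 141.0], [167.0, 161.0], [146.0, 161.0]] 90.0
```

Call:
arm_command(
  series=[
    [50,10,0,0,85],
    [100,20,0,0,85],
    [150,50,0,0,85],
    [200,90,0,-0.05,85],
    [240,130,0,-0.1,85],
    [260,175,0,-0.18,85],
    [270,225,0,-0.18,85],
    [271,275,0,-0.18,85],
    [271,325,0,-0.18,85],
    [271,375,0,-0.18,85],
    [271,425,0,-0.18,85],
    [271,475,0,-0.18,85],
    [271,525,0,-0.18,85],
    [271,575,0,-0.18,85],
    [271,625,0,-0.18,85],
    [271,675,0,-0.18,85],
    [271,725,0,-0.18,85],
    [271,775,0,-0.18,85],
    [271,825,-20,-0.18,85],
    [271,859,-60,-0.18,85],
  ],
)

```text
t: 2.1
tool_pos: [0.4649, 0.298, 0.202]
tcp_rot: [-3.139, -0.007, 0.162]
force: [0.6, -0.1, 0.6]
opening: 0.997
grasp_force: 0.0
```

Call:
arm_command(
  series=[
    [0,0,-40,0,85],
    [0,0,-80,0,85],
    [0,0,-100,0,85],
    [0,0,-110,0,85],
    [0,0,-110,0,85],
    [0,0,-110,0,85],
  ],
)

```text
t: 2.7
tool_pos: [0.4641, 0.2946, 0.0906]
tcp_rot: [-3.141, -0.002, 0.161]
force: [0.3, -0.2, 0.4]
opening: 0.995
grasp_force: 0.0
```

Run:
```python
from h import *
s,t=snapshot("scene"),snapshot("top")
p=state()["tool_pos"];print(p,pix("scene",p),pix("top",p))
a=cv2.resize(s[205:305,120:220],(400,400),interpolation=2);b=cv2.resize(t[160:240,114:194],(400,400),interpolation=2)
cv2.imwrite("pics/grip1.png",np.hstack([a,b]))
```

```text
[0.46473543 0.2948924  0.09142729] [180.4654958  245.98729128] [155.34300211 210.09952011]
```

View pics/grip1.png

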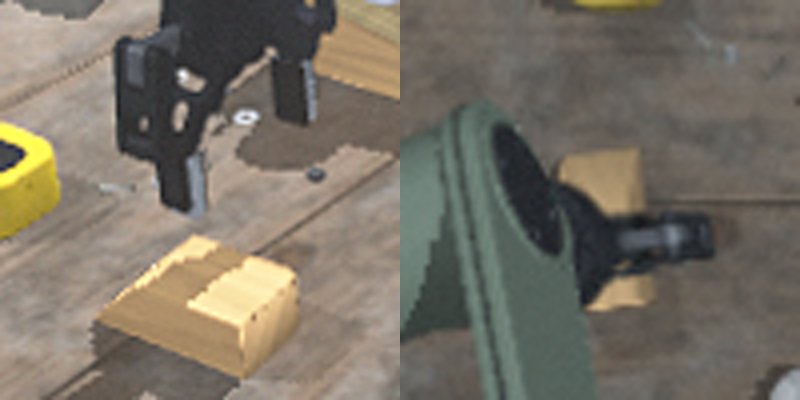

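The fingers are above the wedge but about 22 mm short in y, and the wedge hasn't moved. I'll shift over and lower.

Call:
arm_command(
  series=[
    [0,22,0,0,85],
    [0,22,0,0,85],
    [0,22,-25,0,85],
    [0,22,-50,0,85],
    [0,22,-65,0,85],
    [0,22,-73,0,85],
    [0,22,-73,0,85],
    [0,22,-73,0,85],
  ],
)

```text
t: 3.6
tool_pos: [0.4639, 0.3166, 0.0173]
tcp_rot: [-3.141, -0.001, 0.161]
force: [0.8, 0.5, 1.3]
opening: 0.996
grasp_force: 0.0
```

Call:
arm_command(
  series=[
    [0,0,0,0,40],
    [0,0,0,0,40],
    [0,0,0,0,40],
    [0,0,0,0,40],
    [0,0,0,0,40],
    [0,0,0,0,40],
    [0,0,0,0,40],
    [0,0,0,0,40],
  ],
)

```text
t: 4.4
tool_pos: [0.4643, 0.3171, 0.0178]
tcp_rot: [-3.141, -0.003, 0.161]
force: [0.1, 0.2, 5.4]
opening: 0.576
grasp_force: 64.3
```

Call:
arm_command(
  series=[
    [0,0,20,0,40],
    [0,0,60,0,40],
    [0,0,110,0,40],
    [0,0,150,0,40],
    [0,0,150,0,40],
    [0,0,150,0,40],
  ],
)

```text
t: 5.0
tool_pos: [0.4633, 0.3164, 0.1671]
tcp_rot: [-3.141, -0.001, 0.161]
force: [-0.2, 0.7, -1.6]
opening: 0.573
grasp_force: 63.6
```

Run:
```python
from h import *
s,t=snapshot("scene"),snapshot("top")
p=state()["tool_pos"];print(p,pix("scene",p),pix("top",p))
u,v=map(int,pix("scene",p))
a=cv2.resize(s[v-50:v+50,u-50:u+50],(400,400),interpolation=2);b=cv2.resize(t[140:240,212:322],(440,400),interpolation=2)
cv2.imwrite("pics/grip2.png",np.hstack([a,b[:,:400]]))
```

```text
[0.46141292 0.31546697 0.16412766] [170.41440212 220.14390566] [140.32245541 210.59266591]
```

View pics/grip2.png

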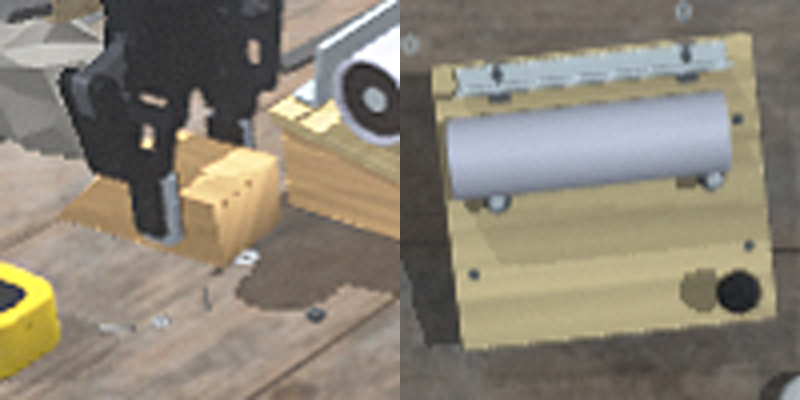

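The wedge is held level across its width, thin end forward, and nothing else was disturbed. Now I'll carry it over the lower deck.

Call:
arm_command(
  series=[
    [5,-40,0,0,40],
    [10,-80,0,0,40],
    [15,-120,0,-0.02,40],
    [20,-160,0,-0.046,40],
    [20,-200,0,-0.046,40],
    [20,-240,0,-0.046,40],
    [20,-280,0,-0.046,40],
    [20,-315,0,-0.046,40],
    [20,-335,0,-0.046,40],
    [20,-342,0,-0.046,40],
    [20,-342,-30,-0.046,40],
    [20,-342,-55,-0.046,40],
    [20,-342,-70,-0.046,40],
    [20,-342,-75,-0.046,40],
    [20,-342,-75,-0.046,40],
    [20,-342,-75,-0.046,40],
    [20,-342,-75,-0.046,40],
  ],
)

```text
t: 6.8
tool_pos: [0.4823, -0.0247, 0.0905]
tcp_rot: [-3.14, 0.002, 0.116]
force: [-0.3, 0.9, -1.7]
opening: 0.576
grasp_force: 72.4
```

Run:
```python
from h import *
s,t=snapshot("scene"),snapshot("top")
p=state()["tool_pos"];print(p,state()["force"])
a=cv2.resize(s[140:250,180:310],(473,400),interpolation=2);b=cv2.resize(t[150:240,222:312],(320,320),interpolation=2)
b=cv2.copyMakeBorder(b,0,80,0,0,cv2.BORDER_CONSTANT)
cv2.imwrite("pics/place1.png",np.hstack([a,b]))
```

```text
[ 0.48256991 -0.02489867  0.09086021] [-0.2916817  -0.44233899 -1.61715506]
```

View pics/place1.png

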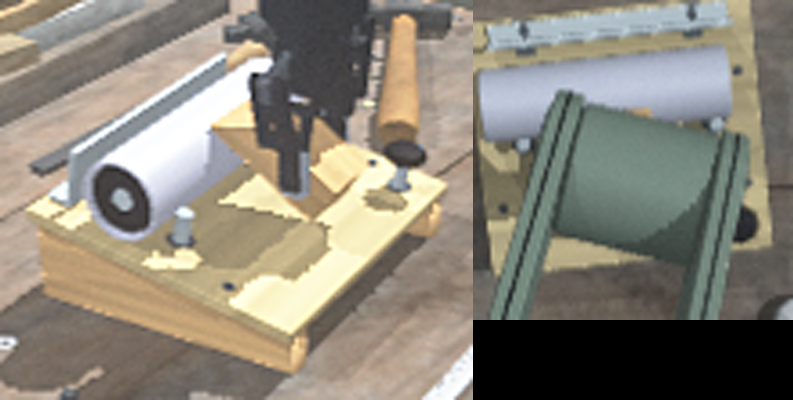

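The wedge has been turned toe-up, probably because the toe touched the roller's bulge on the way down. In the crop the toe is at (212,127) and the heel bottom at (305,215). I'll compute the pitch from the plane of the wedge's left side.

Run:
```python
from h import *
np.set_printoptions(precision=4,suppress=True)
p=np.array([.4823,-.0247,.0905]);u=np.array([np.cos(.116),np.sin(.116),0]);n=np.array([-u[1],u[0],0])
for q in [(212,127),(305,215),(345,172)]:
    for off in((.025,-.025)):
        o,d=ray("scene",(180+q[0]/3.636-.4,140+q[1]/3.636-.4))
        x=o+d*((p+off*n-o)@n)/(d@n);print(q,off,x,(x-p)@u,x[2]-p[2])
print(plane("top",(270.4,181),.1))
```

```text
(212, 127) 0.025 [0.5482 0.0081 0.1173] 0.0692154922200061 0.02683537107986908
(212, 127) -0.025 [ 0.587  -0.0377  0.0887] 0.10250922502373236 -0.00180901550501264
(305, 215) 0.025 [ 0.4739 -0.0005  0.067 ] -0.005531728073112962 -0.023499772953049253
(305, 215) -0.025 [ 0.5084 -0.0468  0.0354] 0.023396690983453195 -0.05508378318347282
(345, 172) 0.025 [ 0.4428 -0.0041  0.1083] -0.03688401191807786 0.01783828400552448
(345, 172) -0.025 [ 0.4755 -0.0507  0.0792] -0.009786598150224646 -0.011331541622254332
[ 0.5541 -0.0398  0.1   ]
```

Call:
arm_command(
  series=[
    [-10,-1,0,0,40],
    [-20,-2,0,0,40],
    [-30,-4,0,0,40],
    [-30,-4,0,0,40],
    [-30,-4,-10,0,40],
    [-30,-4,-16,0,40],
    [-30,-4,-20,0,40],
    [-30,-4,-22,0,40],
    [-30,-4,-22,0,40],
  ],
)

```text
t: 7.8
tool_pos: [0.453, -0.0295, 0.0689]
tcp_rot: [-3.141, 0.001, 0.115]
force: [-0.2, 0.0, -1.9]
opening: 0.57
grasp_force: 72.3
```

Call:
arm_command(
  series=[
    [0,0,-1,0,40],
    [0,0,-2,0,40],
    [0,0,-2,0,40],
  ],
)

```text
t: 8.1
tool_pos: [0.4535, -0.0297, 0.0678]
tcp_rot: [3.141, -0.001, 0.115]
force: [-0.5, -0.1, -1.3]
opening: 0.578
grasp_force: 72.7
```

Call:
arm_command(
  series=[
    [0,0,-1,0,40],
    [0,0,-2,0,40],
    [0,0,-2,0,40],
  ],
)

```text
t: 8.4
tool_pos: [0.4538, -0.0297, 0.0674]
tcp_rot: [3.141, -0.0, 0.115]
force: [-4.1, 1.2, 13.6]
opening: 0.575
grasp_force: 74.4
```

Call:
arm_command(
  series=[
    [0,0,-1,0,40],
    [0,0,-2,0,40],
    [0,0,-2,0,40],
  ],
)

```text
t: 8.7
tool_pos: [0.4542, -0.0297, 0.0671]
tcp_rot: [3.142, -0.0, 0.115]
force: [-7.8, 2.9, 25.6]
opening: 0.573
grasp_force: 75.9
```

The heel is on the deck. I'll ease the force and open slowly so the wedge tips flat.

Call:
arm_command(
  series=[
    [0,0,2,0,40],
    [0,0,3,0,40],
    [0,0,3,0,53],
    [0,0,3,0,54],
    [0,0,3,0,56],
    [0,0,3,0,60],
    [0,0,3,0,70],
    [0,0,3,0,70],
    [0,0,3,0,70],
    [0,0,3,0,70],
  ],
)

```text
t: 9.7
tool_pos: [0.4532, -0.0296, 0.0665]
tcp_rot: [-3.142, 0.0, 0.115]
force: [-0.7, -0.0, -0.3]
opening: 0.819
grasp_force: 0.0
```

Run:
```python
from h import *
s,t=snapshot("scene"),snapshot("top")
p=state()["tool_pos"];print(p,state()["force"])
a=cv2.resize(s[140:250,180:310],(473,400),interpolation=2);b=cv2.resize(t[150:240,222:312],(320,320),interpolation=2)
b=cv2.copyMakeBorder(b,0,80,0,0,cv2.BORDER_CONSTANT)
cv2.imwrite("pics/place2.png",np.hstack([a,b]))
```

```text
[ 0.45317764 -0.02962844  0.066491  ] [ 0.19561127 -0.09402913 -0.27096259]
```

View pics/place2.png

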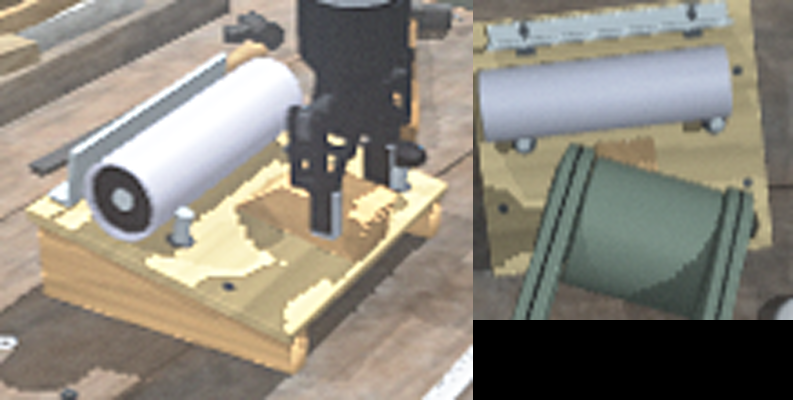

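The wedge now lies flat on the deck, between the fingers. Its toe is at about (240,203) in the scene crop and (597–655,140) in the top crop, below the roller, which hasn't moved. I'll check its pose.

Run:
```python
from h import *
np.set_printoptions(precision=4,suppress=True)
C=np.array([.5369,-.0198]);u=np.array([np.cos(.115),np.sin(.115)]);n=np.array([-u[1],u[0]])
def L(x):return (x[:2]-C)@u,(x[:2]-C)@n
for q in [(597,145),(655,138),(626,140)]:
    print("toe",L(plane("top",(222+(q[0]-473)/3.556-.4,150+q[1]/3.556-.4),.058)))
for q,z in [((238,203),.056),((335,260),.041)]:
    print("scene",L(plane("scene",(180+q[0]/3.636-.4,140+q[1]/3.636-.4),z)))
print("tcp",L(np.array([.4532,-.0296])))
```

```text
toe (np.float64(-0.004936693384265845), np.float64(0.020724548967201686))
toe (np.float64(-0.003919747454535207), np.float64(-0.028328877625922722))
toe (np.float64(-0.0031709288756672197), np.float64(-0.003932845650360103))
scene (np.float64(0.0006849383801313673), np.float64(0.01694694033032289))
scene (np.float64(-0.08690123713566637), np.float64(0.03130905998339105))
tcp (np.float64(-0.08427166099335782), np.float64(-0.00013097106772964596))
```

Call:
arm_command(
  series=[
    [7,1,0,0,70],
    [14,2,0,0,70],
    [14,2,-3,0,70],
    [14,2,-3,0,70],
    [14,2,-3,0,40],
    [14,2,-3,0,40],
    [14,2,-3,0,40],
    [14,2,-3,0,40],
    [14,2,-3,0,40],
    [14,2,-3,0,40],
    [14,2,-3,0,40],
  ],
)

```text
t: 10.9
tool_pos: [0.4673, -0.0277, 0.0637]
tcp_rot: [3.141, -0.0, 0.115]
force: [0.1, 0.1, 2.0]
opening: 0.57
grasp_force: 63.6
```

Now I'll slide it up the slope, holding the grip.

Call:
arm_command(
  series=[
    [4,0.5,0.7,0,40],
    [8,0.9,1.4,0,40],
    [12,1.4,2.1,0,40],
    [16,1.8,2.8,0,40],
    [20,2.3,3.5,0,40],
    [20,2.3,3.5,0,40],
  ],
)

```text
t: 11.5
tool_pos: [0.4851, -0.0251, 0.0669]
tcp_rot: [-3.141, 0.005, 0.115]
force: [-7.9, 0.3, 7.8]
opening: 0.571
grasp_force: 64.6
```

Call:
arm_command(
  series=[
    [1,0.1,0.2,0,40],
    [2,0.2,0.4,0,40],
    [3,0.3,0.5,0,40],
    [4,0.5,0.7,0,40],
    [5,0.6,0.9,0,40],
  ],
)

```text
t: 12.0
tool_pos: [0.4889, -0.0245, 0.0675]
tcp_rot: [-3.14, 0.008, 0.115]
force: [-9.6, -1.2, 10.1]
opening: 0.573
grasp_force: 64.8
```

Run:
```python
from h import *
s,t=snapshot("scene"),snapshot("top")
print(state()["force"],state()["tool_pos"])
s0,t0=cv2.imread("pics/place2.png")[:,:473],cv2.imread("pics/top0.png")
a=cv2.resize(s[140:250,180:310],(473,400),interpolation=2);b=cv2.resize(t[150:195,222:312],(320,160),interpolation=2)
c=cv2.resize(t0[150:195,222:312],(320,160),interpolation=2)
cv2.imwrite("pics/push1.png",np.hstack([a,cv2.copyMakeBorder(np.vstack([b,c]),0,80,0,0,cv2.BORDER_CONSTANT)]))
# roller low edge in top view along columns
for im,nm in((t0,"before"),(t,"now")):
    g=cv2.cvtColor(im,cv2.COLOR_BGR2HSV)
    m=((g[...,1]<55)&(g[...,2]>110)).astype(np.uint8)
    print(nm,[(x,np.flatnonzero(m[160:195,x])[[0,-1]]+160) for x in(230,234,238,285,289)])
```

```text
[-7.70803593  0.31748972  9.38082109] [ 0.48919529 -0.02450095  0.06758104]
before [(230, array([160, 188])), (234, array([160, 191])), (238, array([160, 189])), (285, array([160, 183])), (289, array([162, 186]))]
now [(230, array([160, 188])), (234, array([160, 189])), (238, array([160, 193])), (285, array([160, 194])), (289, array([162, 185]))]
```

View pics/push1.png

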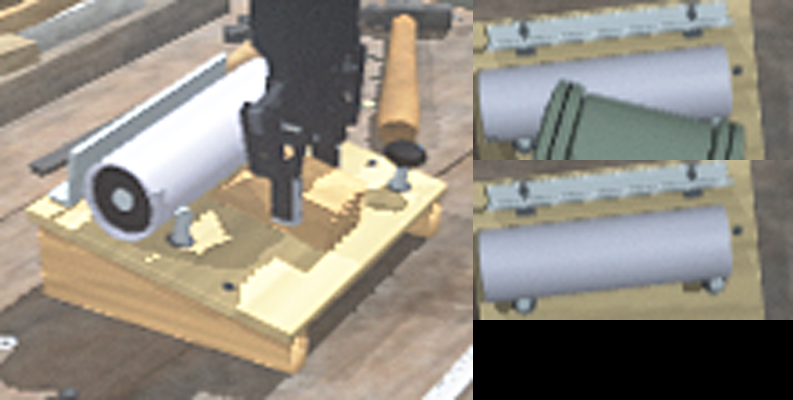

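The wedge is flat, its toe is just short of the roller, and the roller hasn't moved, so the load is deck friction. I'll ease z a little and go on.

Call:
arm_command(
  series=[
    [0,0,0.6,0,40],
    [0,0,1.0,0,40],
    [1,0.1,1.2,0,40],
    [2,0.2,1.4,0,40],
    [3,0.3,1.5,0,40],
    [4,0.5,1.7,0,40],
    [4,0.5,1.7,0,40],
  ],
)

```text
t: 12.8
tool_pos: [0.4959, -0.0241, 0.0693]
tcp_rot: [-3.141, 0.001, 0.115]
force: [-1.7, 0.1, -2.8]
opening: 0.575
grasp_force: 63.1
```

Call:
arm_command(
  series=[
    [1,0.1,0.2,0,40],
    [2,0.2,0.4,0,40],
    [3,0.3,0.5,0,40],
    [3,0.3,0.5,0,40],
  ],
)

```text
t: 13.2
tool_pos: [0.4996, -0.024, 0.0702]
tcp_rot: [3.141, -0.001, 0.115]
force: [-1.5, -0.5, -2.6]
opening: 0.576
grasp_force: 63.1
```

Call:
arm_command(
  series=[
    [1,0.1,0.2,0,40],
    [2,0.2,0.4,0,40],
    [2,0.2,0.4,0,40],
  ],
)

```text
t: 13.5
tool_pos: [0.5015, -0.0237, 0.0706]
tcp_rot: [3.142, -0.0, 0.115]
force: [-1.4, -0.1, -2.7]
opening: 0.571
grasp_force: 63.1
```

Call:
arm_command(
  series=[
    [0,0,-0.4,0,40],
    [0,0,-0.6,0,40],
    [0,0,-0.6,0,40],
  ],
)

```text
t: 13.8
tool_pos: [0.5014, -0.0238, 0.0699]
tcp_rot: [3.141, -0.0, 0.115]
force: [-0.1, -0.3, -3.0]
opening: 0.574
grasp_force: 63.1
```

Call:
arm_command(
  series=[
    [0.7,0.1,0.1,0,40],
    [1.4,0.2,0.2,0,40],
    [2,0.2,0.3,0,40],
    [2,0.2,0.3,0,40],
  ],
)

```text
t: 14.2
tool_pos: [0.5033, -0.0235, 0.0702]
tcp_rot: [-3.142, -0.0, 0.115]
force: [-0.0, -0.5, -2.2]
opening: 0.573
grasp_force: 63.1
```

Call:
arm_command(
  series=[
    [0,0,-0.4,0,40],
    [0,0,-0.8,0,40],
    [0,0,-0.8,0,40],
  ],
)

```text
t: 14.5
tool_pos: [0.5033, -0.0235, 0.0701]
tcp_rot: [3.142, -0.0, 0.115]
force: [-3.8, 1.0, 5.8]
opening: 0.575
grasp_force: 64.0
```

Call:
arm_command(
  series=[
    [0,0,0.4,0,40],
    [1,0.1,0.6,0,40],
    [2,0.2,0.75,0,40],
    [2,0.2,0.75,0,40],
  ],
)

```text
t: 14.9
tool_pos: [0.5033, -0.0235, 0.0701]
tcp_rot: [-3.141, 0.005, 0.115]
force: [-8.7, -0.9, 7.3]
opening: 0.572
grasp_force: 64.4
```

Call:
arm_command(
  series=[
    [0.7,0.1,0.1,0,40],
    [1.4,0.2,0.2,0,40],
    [2,0.2,0.3,0,40],
    [2,0.2,0.3,0,40],
  ],
)

```text
t: 15.3
tool_pos: [0.505, -0.0233, 0.0704]
tcp_rot: [-3.141, 0.005, 0.115]
force: [-10.1, -1.7, 8.8]
opening: 0.573
grasp_force: 64.5
```

```bash
cat > rl.py <<'E'
from h import *
def end(im):
    g=cv2.cvtColor(im,cv2.COLOR_BGR2GRAY)[180:215,195:235]
    m=(g<75).astype(np.uint8)
    n,l,st,c=cv2.connectedComponentsWithStats(m)
    i=1+np.argmax(st[1:,4]);(x,y),_,_=cv2.minAreaRect(np.argwhere(l==i)[:,::-1].astype(np.float32))
    return np.array([x+195,y+180]),st[i,4]
def xr(im):
    q,a=end(im);C=np.array([.5369,-.0198]);u=np.array([np.cos(.115),np.sin(.115)]);n=np.array([-u[1],u[0]])
    o,d=ray("scene",q);x=o+d*(((C-o[:2])@n+.1)/(d[:2]@n))
    return q,a,(x[:2]-C)@u*1e3,x[2]*1e3
E
python3 - <<'E'
from rl import *
print(xr(cv2.imread("pics/scene0.png")));print(xr(snapshot("scene")));print(state()["force"])
E
```

```text
(array([213.00000191, 194.49999905]), np.int32(156), np.float64(41.84676389651567), np.float64(86.7443716904166))
(array([209.30000305, 192.59999847]), np.int32(153), np.float64(53.022904518440605), np.float64(89.19896554313267))
[-10.17480283  -0.50306401   8.48637036]
```

Call:
arm_command(
  series=[
    [0,0,0.3,0,40],
    [0,0,0.6,0,40],
    [0,0,0.8,0,40],
    [0,0,0.8,0,40],
  ],
)

```text
t: 15.75
tool_pos: [0.5073, -0.0232, 0.0708]
tcp_rot: [3.142, -0.0, 0.115]
force: [-1.5, 0.0, -2.9]
opening: 0.573
grasp_force: 63.2
```

Call:
arm_command(
  series=[
    [0.7,0.1,0.1,0,40],
    [1.4,0.2,0.2,0,40],
    [2,0.2,0.3,0,40],
    [2,0.2,0.3,0,40],
  ],
)

```text
t: 16.15
tool_pos: [0.5089, -0.0229, 0.0712]
tcp_rot: [-3.141, 0.001, 0.115]
force: [-1.9, -0.7, -2.8]
opening: 0.578
grasp_force: 63.2
```

Call:
arm_command(
  series=[
    [0.7,0.1,0,0,40],
    [1.4,0.2,0,0,40],
    [2,0.2,0.1,0,40],
    [2,0.2,0.1,0,40],
  ],
)

```text
t: 16.55
tool_pos: [0.5089, -0.0229, 0.0712]
tcp_rot: [-3.141, 0.005, 0.115]
force: [-9.0, -1.8, 1.8]
opening: 0.572
grasp_force: 63.6
```

Call:
arm_command(
  series=[
    [0.7,0.1,0.1,0,40],
    [1.4,0.2,0.2,0,40],
    [1.4,0.2,0.2,0,40],
  ],
)

```text
t: 16.85
tool_pos: [0.5089, -0.0229, 0.0713]
tcp_rot: [-3.141, 0.009, 0.115]
force: [-12.0, -3.0, 5.3]
opening: 0.573
grasp_force: 64.0
```

Run:
```python
from rl import *
print(xr(snapshot("scene")));print(state()["force"],state()["tool_pos"])
```

```text
(array([208.10000229, 192.1999979 ]), np.int32(152), np.float64(56.71521436105007), np.float64(89.375567215777))
[-12.25824825  -2.99402058   5.27810176] [ 0.50894809 -0.02284171  0.0712767 ]
```

Call:
arm_command(
  series=[
    [0,0,0.3,0,40],
    [0,0,0.6,0,40],
    [0,0,0.6,0,40],
  ],
)

```text
t: 17.2
tool_pos: [0.5089, -0.0228, 0.0714]
tcp_rot: [-3.141, 0.008, 0.115]
force: [-10.4, -2.4, 2.4]
opening: 0.57
grasp_force: 63.5
```

The advance stopped at x=0.509, at 15 mm of roller travel, and easing z didn't free it, so the roller is nipped against the rail. I'll bring the push to about 12 N and hold.

Call:
arm_command(
  series=[
    [0.5,0,0.1,0,40],
    [1,0.1,0.2,0,40],
    [1,0.1,0.2,0,40],
    [1,0.1,0.2,0,40],
    [1,0.1,0.2,0,40],
  ],
)

```text
t: 17.7
tool_pos: [0.509, -0.0228, 0.0715]
tcp_rot: [-3.141, 0.011, 0.116]
force: [-12.9, -3.4, 2.7]
opening: 0.572
grasp_force: 63.7
```

Call:
arm_command(
  series=[
    [0,0,0,0,40],
    [0,0,0,0,40],
    [0,0,0,0,40],
    [0,0,0,0,40],
    [0,0,0,0,40],
    [0,0,0,0,40],
    [0,0,0,0,40],
    [0,0,0,0,40],
    [0,0,0,0,40],
    [0,0,0,0,40],
  ],
)

```text
t: 18.7
tool_pos: [0.509, -0.0228, 0.0715]
tcp_rot: [-3.141, 0.011, 0.116]
force: [-12.4, -2.9, 3.2]
opening: 0.574
grasp_force: 63.7
```

Run:
```python
from rl import *
print(xr(snapshot("scene")));print(state()["force"],state()["tool_pos"])
```

```text
(array([208.10000229, 192.1999979 ]), np.int32(152), np.float64(56.71521436105007), np.float64(89.375567215777))
[-13.30978051  -3.57574792   2.94276925] [ 0.50900303 -0.02285319  0.07151542]
```

Call:
arm_command(
  series=[
    [0,0,0,0,53],
    [0,0,0,0,56],
    [0,0,0,0,64],
    [0,0,0,0,75],
    [0,0,0,0,75],
    [0,0,0,0,75],
  ],
)

```text
t: 19.35
tool_pos: [0.5139, -0.0224, 0.0728]
tcp_rot: [3.141, -0.001, 0.115]
force: [-0.1, 0.1, 0.0]
opening: 0.874
grasp_force: 0.0
```

Run:
```python
from rl import *
print(xr(snapshot("scene")));print(state()["force"],state()["tool_pos"])
```

```text
(array([208.10000229, 192.1999979 ]), np.int32(151), np.float64(56.71521436105007), np.float64(89.375567215777))
[-0.53892348 -0.50022249  0.96799021] [ 0.51377705 -0.02236292  0.07271137]
```

Call:
arm_command(
  series=[
    [-5,0,10,0,75],
    [-5,0,40,0,75],
    [-5,0,80,0,75],
    [-5,0,110,0,75],
    [-5,0,120,0,20],
    [-5,0,120,0,0],
    [-5,0,120,0,0],
  ],
)

```text
t: 20.1
tool_pos: [0.5075, -0.0222, 0.1914]
tcp_rot: [-3.141, 0.002, 0.115]
force: [-0.1, 0.5, -0.4]
opening: 0.37
grasp_force: 0.0
```

Run:
```python
from rl import *
np.set_printoptions(precision=4,suppress=True)
print(xr(snapshot("scene")),state()["tool_pos"])
def blob(f,b,th):
    g=cv2.cvtColor(cv2.imread(f),cv2.COLOR_BGR2GRAY)[b[1]:b[3],b[0]:b[2]]
    n,l,st,c=cv2.connectedComponentsWithStats((g<th).astype(np.uint8));i=1+np.argmax(st[1:,4])
    return c[i]+b[:2],st[i]
t,a=blob("pics/top0.png",(285,203,305,222),50);s,b=blob("pics/scene0.png",(278,178,300,196),60)
print(t,a,s,b);print(tri(s,t),plane("top",t,.073),plane("scene",s,.073))
```

```text
(array([208., 192.]), np.int32(152), np.float64(56.98570854830486), np.float64(89.87090301771129)) [ 0.5071 -0.0221  0.1907]
[295.8333 212.8194] [ 6  5 10 10 72] [296.  182.5] [18  4  1  2  2]
(array([ 0.4599, -0.1198,  0.0683]), np.float64(0.010660523303585806)) [ 0.4643 -0.1164  0.073 ] [ 0.4507 -0.115   0.073 ]
```

Run:
```python
from h import *
print(pix("scene",[.4643,-.1164,.074]),tri((291,182.3),(295.8,212.8)))
s=snapshot("scene")
cv2.imwrite("pics/rel.png",cv2.resize(s[140:250,180:310],(650,550),interpolation=2))
```

```text
[292.00736516 180.65749164] (array([ 0.46550553, -0.11591596,  0.06895088]), np.float64(0.0026389377991090893))
```

View pics/rel.png

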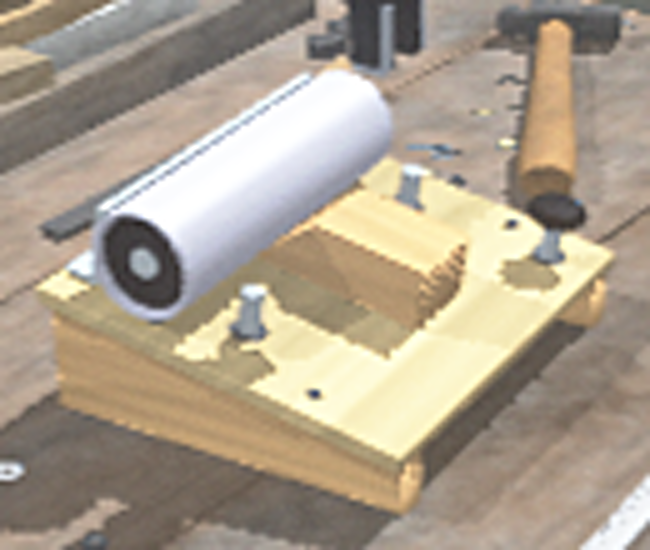

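The roller lies on the back rail, and the wedge is flat under its middle and holding. The push head is at (557,212) in the crop, which agrees with the measured point (0.465, -0.116, 0.07). Moving over it with the fingers shut.

Call:
arm_command(
  series=[
    [-20,-40,0,0,0],
    [-41,-80,0,0,0],
    [-41,-94,0,0,0],
    [-41,-94,0,0,0],
    [-41,-94,-40,0,0],
    [-41,-94,-75,0,0],
    [-41,-94,-95,0,0],
    [-41,-94,-95,0,0],
    [-41,-94,-95,0,0],
  ],
)

```text
t: 21.1
tool_pos: [0.4678, -0.1154, 0.0973]
tcp_rot: [-3.141, 0.001, 0.116]
force: [0.9, 0.5, -0.9]
opening: 0.002
grasp_force: 0.0
```

Call:
arm_command(
  series=[
    [0,0,-3,0,0],
    [0,0,-6,0,0],
    [0,0,-9,0,0],
    [0,0,-12,0,0],
    [0,0,-14,0,0],
    [0,0,-14,0,0],
  ],
)

```text
t: 21.7
tool_pos: [0.4686, -0.1166, 0.0845]
tcp_rot: [3.141, -0.002, 0.114]
force: [0.6, 1.1, 3.2]
opening: 0.001
grasp_force: 1.7
```

Contact came at the expected height, so I'll press on down.

Call:
arm_command(
  series=[
    [0,0,-2,0,0],
    [0.5,0,-4,0,0],
    [1,0,-6,0,0],
    [1,0,-8,0,0],
    [1.5,0,-10,0,0],
    [2,0,-12,0,0],
    [2,0,-14,0,0],
    [2.5,0,-16,0,0],
    [3,0,-18,0,0],
    [3,0,-20,0,0],
    [3,0,-20,0,0],
  ],
)

```text
t: 22.8
tool_pos: [0.472, -0.1163, 0.0646]
tcp_rot: [3.141, -0.003, 0.114]
force: [1.0, 3.4, 3.8]
opening: -0.001
grasp_force: 2.0
```

Run:
```python
from rl import *
print(xr(snapshot("scene")),state()["tool_pos"],state()["force"])
```

```text
(array([208.25      , 192.24999905]), np.int32(150), np.float64(56.25305974782318), np.float64(89.35346121756493)) [ 0.47201347 -0.1163563   0.06455844] [2.00853094 1.61487799 4.68467203]
```

Call:
arm_command(
  series=[
    [0.3,0,-1.5,0,0],
    [0.6,0,-3,0,0],
    [1,0,-4.5,0,0],
    [1,0,-4.5,0,0],
  ],
)

```text
t: 23.25
tool_pos: [0.4726, -0.1164, 0.0616]
tcp_rot: [-3.142, -0.001, 0.115]
force: [-3.8, 4.0, 18.3]
opening: 0.003
grasp_force: 9.4
```

Call:
arm_command(
  series=[
    [0,0,-1,0,0],
    [0,0,-2,0,0],
    [0,0,-2,0,0],
  ],
)

```text
t: 23.55
tool_pos: [0.4728, -0.1165, 0.0611]
tcp_rot: [3.141, -0.001, 0.115]
force: [-8.3, 5.2, 29.8]
opening: -0.003
grasp_force: 15.1
```

The head is at its hard stop (30 N, about 24 mm of travel). I'll lift clear and check.

Call:
arm_command(
  series=[
    [0,0,10,0,0],
    [0,0,40,0,0],
    [0,0,80,0,0],
    [0,0,120,0,0],
    [0,-40,120,0,0],
    [0,-80,120,0,0],
    [0,-80,120,0,0],
    [0,-80,120,0,0],
  ],
)

```text
t: 24.35
tool_pos: [0.4708, -0.197, 0.1765]
tcp_rot: [-3.141, 0.001, 0.113]
force: [-0.3, 0.9, 0.8]
opening: 0.001
grasp_force: 0.0
```

Run:
```python
from rl import *
s=snapshot("scene");print(xr(s),state()["tool_pos"],state()["force"])
cv2.imwrite("pics/end.png",cv2.resize(s[140:250,180:310],(650,550),interpolation=2))
```

```text
(array([208.10000229, 192.1999979 ]), np.int32(151), np.float64(56.71521436105007), np.float64(89.375567215777)) [ 0.4707105  -0.19609925  0.17624506] [-0.53780494  0.29304948  0.19227373]
```

View pics/end.png

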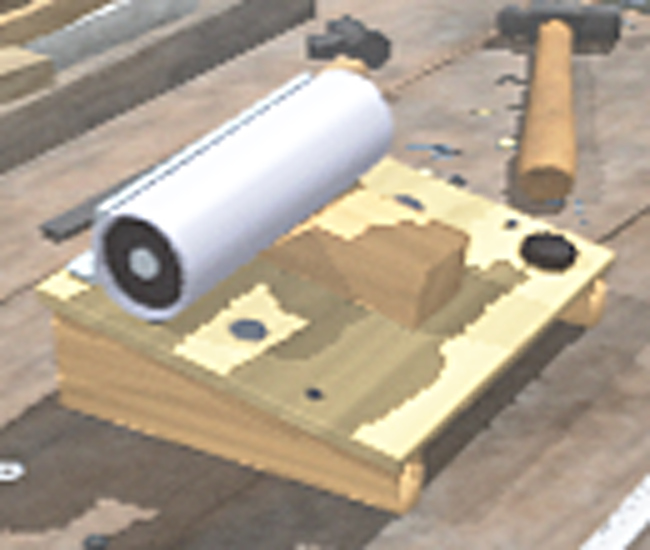

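The pins are flush at (248,328) and (408,202), and the head sits on the deck at (548,250). The wedge holds the roller against the rail, and the robot touches nothing.

```bash
python3 -c "from rig import *;print(finish_job())"
```

```text
the job is handed in; nothing more can be done
None
```

I handed the job in at about 24 s: the last picture shows the pins flush, the head fully down, and the wedge alone holding the roller against the back rail. The verdict wasn't shown, and the wedge's toe touched the roller while I was placing it, with a force I couldn't read.

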